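Drive the seated plug out of a welded hub

TASK

Take the ejector rod, the tool with the plain round upright grip above a wide round collar, out of the tool rack, put it tip-down into the bore of the raised hub and push it steadily right through (do not drop it onto the plug), so that it drives the seated plug out underneath into the catch tray. Leave the rod standing in the bore with its collar down on the hub, and let go.

Things in the scene. Friction and masses are not known exactly. Their poses are not given: they have to be found in the camera images.
- ejector_grip (a point): Centre of the ejector rod's grip (round, 24 mm diameter, 60 mm tall). One rigid metal tool, 0.3 kg, z up along it: shaft 20 mm diameter, 75 mm long, coned tip, then a flat collar 64 mm diameter, 6 mm thick, then the grip. This point is 111 mm above the tip, 36 above the collar's underside. It hangs loosely upright in one rack hole; the others hold a T-handled reamer and a slim six-sided punch with small collars.
- tool_rack: Fixed grey tool rack: plate 70 mm (its x) by 200 mm (its y) on two end legs, top 95 mm above the table; origin at the centre of its foot, on the table. Three 29 mm holes along its y at -70, 0, +70 mm; any may hold the ejector rod. The neighbours are lower than the rod and reach up to 43 mm from the row along x; fingers set on the rod's two sides along the rack's x clear them.
- bore_mouth (a point): Centre of the bore's upper mouth on the hub's boss, z up, 130 mm above the table. The hub: steel plate 130 mm square, 20 thick, with a boss 90 mm diameter, 30 high; fixed on two square tubes. The vertical bore, 41 mm diameter, goes through both (50 mm). Under it, open front and back, is a shallow catch tray. With the collar down on the boss the rod's tip is 25 mm below the plate, clear of the tray.
- plug_mid (a point): Centre of the brass plug seated in the bore: disc 37 mm diameter, 20 mm high, 0.15 kg, z along its axis. As seated its top is 24 mm below the bore's mouth. Spring catches in the bore wall hold it: the rod's weight alone does not drive it out; a steady push of about 10 to 20 N from above does, and after 20 to 25 mm of travel it drops into the tray.
There are look-alikes about, which are no part of the job. There is more than one size of the part that bears plug_mid; the job needs the smallest. Leave any green or red look-alike of the part that bears ejector_grip alone.

How it is judged:
By the outcome, as a careful person would: the job done as asked, in the order asked, and still so for the second after the job is handed in, with the robot touching nothing.
It also fails if it takes over 38 s, if anything falls off the work surface, if the arm or the gripper's body presses on something with over 40 N, if the wrist force passes 120 N, or if a joint passes its speed limit or range.

ROBOT

A 6-joint arm with a two-finger parallel gripper is mounted at the origin on the work surface. World frame = base frame: x ahead of the robot, y to its left, z up, the work surface at z = 0. Lengths are in mm, angles in rad, forces in N, time in s.
With the tool pointing down it reaches from about 275 to 1000 mm from the base axis. Payload 8.4 kg.
Tool frame: the origin (TCP) lies at the very end of the fingers, on their centre line; the grasp point (between the pads) lies 19 mm behind it (r.pinch_z is the distance from the TCP to the grasp point, in mm); z points along the fingers, y is the direction in which the jaws open and shut (so a half turn about z gives the same grasp; the last joint's range is limited). The gripper opens to 85 mm and grips with 20 to 120 N. Pads are 22 mm wide; open, the fingers measure 114 mm over their backs; the gripper's body (76 mm by 85 mm) begins 54 mm behind the grasp point. The pads swing forward as they close: fully open they stand 13 mm farther back than shut.
Start: joints at [-1.169, 0.353, 1.633, -0, 1.155, -0.002], TCP at [245.571, -574.737, 231.281] pointing down, gripper open.
Joint ranges: [-2.63, 2.63], [-0.92, 2.1], [0.06, 2.66], [-1.3, 4.44], [0, 2.69], [-3.02, 3.02]. Speed limits (rad/s): [2.22, 2.22, 2.79, 3.14, 3.14, 3.14].

INTERFACE

Orientations are given as [roll, pitch, yaw] about the fixed x, y, z axes, in that order (R = Rz(yaw) Ry(pitch) Rx(roll)).
In Python, from rig import r, optics gives the robot as it stands.
- The arm moves only by the shell command python3 -m creep 'ROWS' [FORCE]. ROWS is JSON, a list of rows, each an object with "dp": the shift along the tool's x, y, z in mm, a list of three; "angular": the turn, a rotation vector about the tool's x, y, z in rad, a list of three; "fingers": the finger opening in mm, from 0 to 85.4. In form: [{"dp": [dx, dy, dz], "angular": [wx, wy, wz], "fingers": fingers}, ...]. A call has 1 to 5 rows; each row is the pose to reach, as a shift and turn from the pose commanded when the call began, along the tool's axes at that moment; what a row does not reach only later rows make up. A row lasts 1/12 s, in which the tool goes at most 41.7 mm and 7.16 degrees, less where a joint would pass 70% of its speed; a pose out of reach is approached as far as the arm can. A call with a gripper value outside its range is refused whole. The fingers move at their own pace and stop on an object; FORCE is the grip in N (left out, the last holds). Time passes only in rows, so rows that repeat a pose let the fingers close. It gives the time, the measured TCP pose, the force and the opening at its end, in the units of the state.
- r.sense(): the state, without advancing time (a new reading comes with each control period).
- optics.grab_frame(name): name is "scene" or "top"; returns the picture (420x560x3 uint8, blue, green, red); there is no depth.
- optics.camera_params(name): a dict with "fx", "fy", "cx", "cy" (pixels), "eye" and "rotation" of the camera in the world. Camera axes: x right, y up, looking along -z (the intrinsics and any distortion apply to the point x, -y, -z); pixel columns grow to the right and rows downward; lengths in mm; the calibration is good to about 2 mm. A picture is of the moment at which its call begins. camera_params takes no time and is no camera call.
- r.sign_off(): hands the job in, once; it reports no verdict.
The state is a dict: "clock": time; "qpos": joint angles; "qvel": joint speeds; "joint_efforts": joint torques, N m; "eef_pos": TCP position; "tcp_rot": TCP orientation; "contact_force": force on the tool from outside, world axes, zero at the start; "wrist_torque": the same for the moment, N m; "opening": opening from 0.0 (shut) to 1.0 (fully open).
Only numpy, scipy, OpenCV 4.12 (cv2) and the standard library are available. Lean on these libraries where they do the work, as an engineer would, in place of code of your own. Each camera call takes 0.05 s, during which the arm holds its last target.

## Working session

There is one attempt and no reset: what is moved stays moved. The work goes in short steps, Python scripts to look and compute and a shell command to move; the robot and the scene stay as the last step left them, time stands still between calls to the robot, and variables do not carry over. Pictures are saved under pics/ and viewed, and the job is handed in when it is done.

```bash
ls; mkdir -p pics
python3 - <<'E'
from rig import r, optics
import cv2
for n in ("scene","top"):
    p=optics.camera_params(n); print(n,p)
    cv2.imwrite(f"pics/{n}0.png",optics.grab_frame(n))
print(r.sense())
E
```

```text
pics
scene {'fx': 525.5010244253755, 'fy': 525.5010244253755, 'cx': 273.6893177885014, 'cy': 206.4183049246554, 'eye': array([ 983.60316411, -587.87746341,  953.94865698]), 'rotation': array([ 0.70659648, -0.01621575,  0.72937033])}
top {'fx': 447.5803673214807, 'fy': 447.5803673214807, 'cx': 277.71358454698475, 'cy': 209.07938453103344, 'eye': array([442.22738723, -21.4542573 , 933.92214779]), 'rotation': array([ 0.07040551, -0.01580452, -1.56104703])}
{'clock': 0.1, 'qpos': array([-1.16940504e+00,  3.53602586e-01,  1.63403785e+00,  3.58877485e-05,
        1.15519956e+00, -2.39987618e-03]), 'qvel': array([-0.00066051, -0.00150285, -0.00267318,  0.00133567,  0.00027391,
        0.00066272]), 'joint_efforts': array([-3.46867355e-04, -6.06359768e+01, -3.42820680e+01, -6.10869188e-05,
        3.98805845e-03,  6.58334699e-06]), 'eef_pos': array([ 245.41514728, -574.3491532 ,  230.63132944]), 'tcp_rot': array([-3.14034539e+00, -3.58080932e-05,  4.03776633e-01]), 'contact_force': array([-0.19015316, -0.00128266,  0.58054268]), 'wrist_torque': array([-0.05158302, -0.02277945,  0.0160351 ]), 'opening': 0.9993715595929085}
```

View pics/scene0.png

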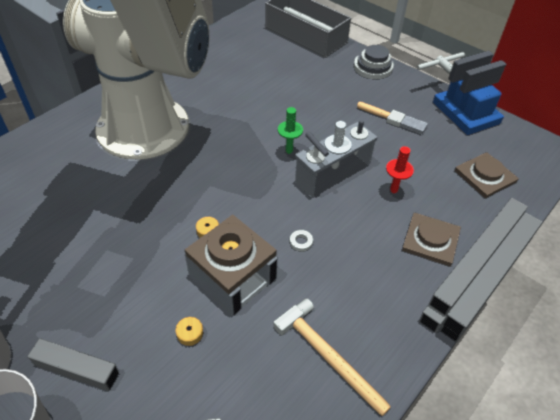

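View pics/top0.png

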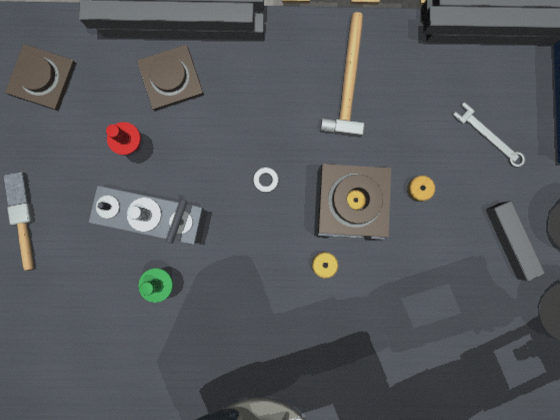

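The scene shows the raised hub with its bore at scene (231,247) / top (357,199). The rack is at scene (335,155) / top (146,213). Next I'll crop in on the candidates and check the calibration convention.

```bash
cat > h.py <<'E'
import numpy as np, cv2
from rig import r, optics
from scipy.spatial.transform import Rotation as R
from scipy.optimize import least_squares
P={n:optics.camera_params(n) for n in("scene","top")}
def rot(n): return R.from_euler('xyz',P[n]['rotation']).as_matrix()
def proj(n,X):
    p=P[n]; c=rot(n).T@(np.asarray(X,float)-p['eye'])
    return np.array([p['fx']*c[0]/-c[2]+p['cx'],p['fy']*-c[1]/-c[2]+p['cy']])
def ray(n,uv):
    p=P[n]; d=np.array([(uv[0]-p['cx'])/p['fx'],-(uv[1]-p['cy'])/p['fy'],-1]); return p['eye'],rot(n)@d
def onz(n,uv,z):
    e,d=ray(n,uv); return e+d*(z-e[2])/d[2]
def tri(a,b):
    f=lambda X:np.r_[proj("scene",X)-a,proj("top",X)-b]
    s=least_squares(f,[400,0,100]); return s.x,s.fun
def crop(n,x0,y0,x1,y1,k,out):
    im=optics.grab_frame(n); cv2.imwrite(out,cv2.resize(im[y0:y1,x0:x1],None,fx=k,fy=k,interpolation=cv2.INTER_CUBIC))
E
python3 - <<'E'
from h import *
print(P['top'].keys(), proj('scene',[0,0,0]))
print(tri((231,247),(357,199)),tri((340,126),(139,213)))
a=cv2.imread('pics/scene0.png');b=cv2.imread('pics/top0.png')
c=lambda im,x,y,w,h,k:cv2.resize(im[y:y+h,x:x+w],None,fx=k,fy=k,interpolation=cv2.INTER_CUBIC)
cv2.imwrite('pics/c1.png',np.hstack([c(a,280,100,100,100,4),c(b,85,165,130,130,400/130)]))
cv2.imwrite('pics/c2.png',np.hstack([c(a,180,205,110,110,400/110),c(b,300,145,110,110,400/110)]))
E
```

```text
dict_keys(['fx', 'fy', 'cx', 'cy', 'eye', 'rotation']) [142.61355624 127.0309342 ]
(array([ 521.63046938, -179.37359118,  111.92827725]), array([-0.81790265, -0.02207802, -0.52487787, -0.55686024])) (array([489.10976154, 207.74432357, 158.72648274]), array([-1.55267125,  0.2808416 , -0.7974348 , -0.86414724]))
```

View pics/c1.png

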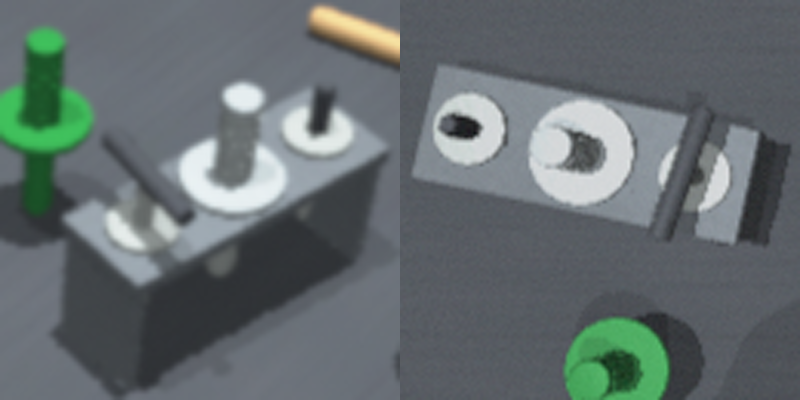

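View pics/c2.png

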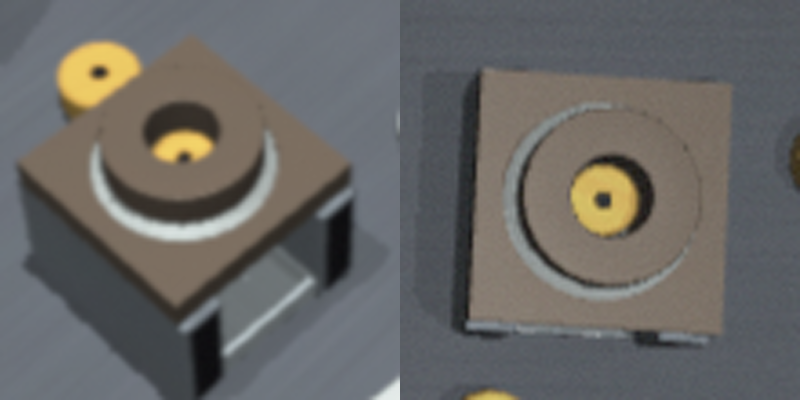

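Run:
```python
from h import *
f=lambda a,b:print(np.round(tri(a,b)[0],1),np.round(tri(a,b)[1],2))
f((340.3,123.9),(133.0,211.8)) # grip top
f((337.8,143.6),(143.8,214.2)) # collar
f((229.6,241.0),(358.2,198.7)) # bore
f((225.6,241.0),(358.2,198.7)) # bore
# z-fixed
print(onz('top',(358.2,198.7),130),onz('scene',(229.6,241.0),130))
print(onz('top',(143.8,214.2),101),onz('scene',(337.8,143.6),101))
print(onz('top',(133,211.8),161),onz('scene',(340.3,123.9),161))
# rack edges in top: crop corners
k=130/400
c=lambda x,y:onz('top',((x-400)*k+85,y*k+165),95)
A,B,C,D=c(440,65),c(762,131),c(412,178),c(735,244)
print(A,B,C,D,[np.degrees(np.arctan2(*(p-q)[:2])) for p,q in((A,B),(C,D))],np.linalg.norm(A-B),np.mean([A,B,C,D],0))
```

```text
[489.1 215.7 161.1] [ 0.35 -0.07  0.18  0.19]
[489.2 214.8 100.1] [-0.23  0.04 -0.12 -0.13]
[ 519.8 -178.8  129.5] [-0.28 -0.01 -0.18 -0.19]
[ 517.2 -181.3  129.4] [1.87 0.06 1.19 1.26]
[ 519.45332733 -179.02960844  130.        ] [ 520.56449512 -178.71214052  130.        ]
[488.87550222 214.35514297 101.        ] [489.99386122 214.509827   101.        ]
[489.4556571  216.00497874 161.        ] [488.62950926 214.99534148 161.        ]
[540.98791926 303.10642916  95.        ] [502.82197043 106.62215058  95.        ] [471.98877503 317.34794196  95.        ] [434.03756776 121.4545045   95.        ] [np.float64(10.992490125893944), np.float64(10.964309752429536)] 200.1567170452763 [487.45905812 212.13275655  95.        ]
```

Rod candidates in the scene view:
- Grey tool in the middle hole, (340,134): wide collar, plain round grip.
- Green look-alike, (290,125).
- Red look-alike, (400,165).
- T-handled reamer, (316,145).
- Slim dark punch, (360,128).

I'm choosing the grey middle one, and the crop confirms it. The plug needed is the one seated in the hub, top view (357,200). The loose brass discs at (422,188) and (325,265) aren't part of the job. The grip centre is about (489,215,131), the bore mouth (520,-179,130) and the rack yaw -11°.

```bash
cat >> h.py <<'E'
def go(x,y,z,yaw_deg):
    s=r.sense(); M=R.from_euler('xyz',s['tcp_rot'])
    d=M.inv().apply(np.array([x,y,z])-s['eef_pos'])
    T=R.from_euler('xyz',[np.pi,0,np.radians(yaw_deg)])
    w=(M.inv()*T).as_rotvec()
    print('t',round(s['clock'],2),'pos',s['eef_pos'].round(1),'rot',np.degrees(s['tcp_rot']).round(2),'dp',d.round(1),'|d|',np.linalg.norm(d).round(1),'w',w.round(3),'F',s['contact_force'].round(1),'q',s['qpos'].round(2),'op',round(s['opening']*85.4,1))
E
python3 -c "
from h import *
go(489,215,230,79)"
python3 -m creep '[{"dp":[25,-30,0],"angular":[0,0,-0.1],"fingers":85},{"dp":[51,-60,0],"angular":[0,0,-0.2],"fingers":85},{"dp":[76,-90,0],"angular":[0,0,-0.3],"fingers":85},{"dp":[102,-120,0],"angular":[0,0,-0.4],"fingers":85},{"dp":[127,-150,0],"angular":[0,0,-0.5],"fingers":85}]'
python3 -c "
from h import *
go(489,215,230,79)"
```

```text
t 0.1 pos [ 245.4 -574.3  230.6] rot [-179.93   -0.     23.13] dp [ 534.1 -630.2    1.4] |d| 826.1 w [-0.001 -0.001 -0.975] F [-0.2 -0.   0.6] q [-1.17  0.35  1.63  0.    1.16 -0.  ] op 85.3
clock: 0.52
eef_pos: [303.4, -385.0, 230.9]
tcp_rot: [-3.141, -0.0, 0.908]
contact_force: [0.3, 0.4, 1.3]
opening: 0.993
t 0.52 pos [ 303.4 -385.   230.9] rot [-1.7997e+02 -2.0000e-02  5.2030e+01] dp [ 587.2 -222.8    1.2] |d| 628.0 w [-0.    -0.    -0.471] F [0.3 0.4 1.3] q [-0.91  0.14  1.91  0.    1.09 -0.24] op 84.8
```

```bash
python3 -m creep '[{"dp":[37,-14,0],"angular":[0,0,-0.1],"fingers":85},{"dp":[74,-28,0],"angular":[0,0,-0.2],"fingers":85},{"dp":[111,-42,0],"angular":[0,0,-0.3],"fingers":85},{"dp":[148,-56,0],"angular":[0,0,-0.4],"fingers":85},{"dp":[185,-70,0],"angular":[0,0,-0.47],"fingers":85}]'
python3 -c "
from h import *
go(489,215,230,79)"
```

```text
clock: 0.93
eef_pos: [362.7, -196.4, 231.2]
tcp_rot: [3.142, -0.0, 1.379]
contact_force: [1.5, -0.3, -0.7]
opening: 0.994
t 0.93 pos [ 362.7 -196.4  231.2] rot [180.    -0.    78.99] dp [427.9  45.4   1.2] |d| 430.3 w [ 0. -0. -0.] F [ 1.5 -0.3 -0.7] q [-0.5   0.01  2.06  0.    1.07 -0.31] op 84.9
```

```bash
python3 -m creep '[{"dp":[40,4,0],"angular":[0,0,0],"fingers":85},{"dp":[80,8,0],"angular":[0,0,0],"fingers":85},{"dp":[120,12,0],"angular":[0,0,0],"fingers":85},{"dp":[160,17,0],"angular":[0,0,0],"fingers":85},{"dp":[200,21,0],"angular":[0,0,0],"fingers":85}]'
python3 -m creep '[{"dp":[40,4,0],"angular":[0,0,0],"fingers":85},{"dp":[80,8,0],"angular":[0,0,0],"fingers":85},{"dp":[120,12,0],"angular":[0,0,0],"fingers":85},{"dp":[160,17,0],"angular":[0,0,0],"fingers":85},{"dp":[200,21,0],"angular":[0,0,0],"fingers":85}]'
python3 -c "
from h import *
go(489,215,230,79)"
```

```text
clock: 1.35
eef_pos: [422.6, -4.2, 231.3]
tcp_rot: [3.141, 0.0, 1.374]
contact_force: [1.1, -0.3, 0.6]
opening: 0.993
clock: 1.77
eef_pos: [482.4, 187.9, 231.1]
tcp_rot: [-3.142, 0.0, 1.374]
contact_force: [0.6, -0.8, -0.2]
opening: 0.995
t 1.77 pos [482.4 187.9 231.1] rot [-1.800e+02  1.000e-02  7.874e+01] dp [27.8  1.2  1.1] |d| 27.9 w [-0.     0.    -0.005] F [ 0.6 -0.8 -0.2] q [ 0.37  0.19  1.86 -0.    1.1   0.57] op 85.0
```

```bash
python3 -m creep '[{"dp":[21,1,0],"angular":[0,0,-0.005],"fingers":85},{"dp":[21,1,0],"angular":[0,0,-0.005],"fingers":85},{"dp":[21,1,0],"angular":[0,0,-0.005],"fingers":85}]'
python3 -c "
from h import *
go(489,215,230,79)
crop('top',85,165,215,295,4,'pics/a1.png')"
```

```text
clock: 2.02
eef_pos: [487.1, 207.0, 230.7]
tcp_rot: [-3.141, 0.001, 1.381]
contact_force: [-0.8, -0.6, -0.6]
opening: 0.995
t 2.02 pos [487.1 207.  230.7] rot [-1.7995e+02  5.0000e-02  7.9130e+01] dp [8.2 0.4 0.7] |d| 8.3 w [-0.001  0.001  0.002] F [-0.8 -0.6 -0.6] q [ 0.4   0.21  1.84 -0.    1.1   0.59] op 85.0
```

View pics/a1.png

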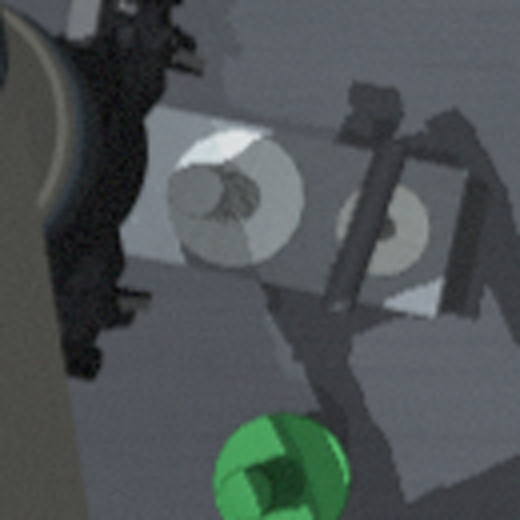

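```bash
python3 -c "
from h import *
print(proj('top',[487.1,207,230.7]),proj('top',[489,215,230]))
crop('scene',280,60,400,200,4,'pics/a2.png')"
```

```text
[125.08089428 210.50242849] [120.13934726 209.26846474]
```

View pics/a2.png

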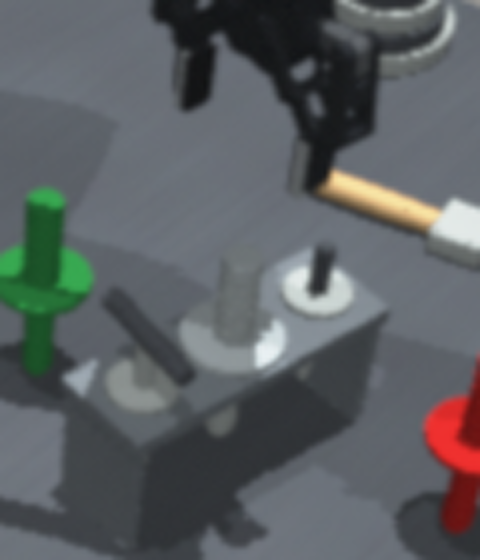

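The gripper is above the rod as predicted, with the jaws across the rack's x. I'm descending now.

```bash
python3 -m creep '[{"dp":[8,0,10],"angular":[0,0,0],"fingers":85},{"dp":[8,0,40],"angular":[0,0,0],"fingers":85},{"dp":[8,0,50],"angular":[0,0,0],"fingers":85},{"dp":[8,0,50],"angular":[0,0,0],"fingers":85}]'
python3 -c "
from h import *
go(489,215,115,79)"
```

```text
clock: 2.45
eef_pos: [486.9, 212.6, 178.4]
tcp_rot: [-3.137, 0.003, 1.378]
contact_force: [-1.0, -0.3, 0.8]
opening: 0.995
t 2.45 pos [486.9 212.6 178.4] rot [-179.73    0.19   78.94] dp [ 3.   1.9 63.3] |d| 63.4 w [-0.005  0.003 -0.001] F [-1.  -0.3  0.8] q [ 0.41  0.27  1.88 -0.    1.    0.6 ] op 85.0
```

```bash
python3 -m creep '[{"dp":[2,2,20],"angular":[-0.004,0.003,0],"fingers":85},{"dp":[2,2,45],"angular":[-0.004,0.003,0],"fingers":85},{"dp":[2,2,62],"angular":[-0.004,0.003,0],"fingers":85},{"dp":[2,2,62],"angular":[-0.004,0.003,0],"fingers":85},{"dp":[2,2,62],"angular":[-0.004,0.003,0],"fingers":85}]'
python3 -c "
from h import *
go(489,215,115,79)"
```

```text
clock: 2.87
eef_pos: [491.1, 215.2, 119.5]
tcp_rot: [3.139, -0.002, 1.378]
contact_force: [0.0, -0.1, -0.4]
opening: 0.993
t 2.87 pos [491.1 215.2 119.5] rot [ 1.7984e+02 -1.3000e-01  7.8970e+01] dp [-0.6 -2.1  4.4] |d| 4.9 w [ 0.003 -0.002 -0.001] F [ 0.  -0.1 -0.4] q [0.41 0.35 1.92 0.   0.86 0.6 ] op 84.8
```

```bash
python3 -m creep '[{"dp":[0,-1,1],"angular":[0.003,-0.002,0],"fingers":85},{"dp":[0,-1,1],"angular":[0.003,-0.002,0],"fingers":85},{"dp":[0,-1,1],"angular":[0.003,-0.002,0],"fingers":45},{"dp":[0,-1,1],"angular":[0.003,-0.002,0],"fingers":35}]' 60
python3 -c "
from h import *
go(489,215,115,79)"
```

```text
clock: 3.2
eef_pos: [490.9, 216.0, 119.2]
tcp_rot: [3.139, -0.002, 1.379]
contact_force: [0.9, 0.1, 0.0]
opening: 0.744
t 3.2 pos [490.9 216.  119.2] rot [ 1.7987e+02 -1.1000e-01  7.9000e+01] dp [-1.4 -1.6  4.2] |d| 4.7 w [ 0.002 -0.002 -0.   ] F [0.9 0.1 0. ] q [0.41 0.35 1.92 0.   0.86 0.6 ] op 63.6
```

```bash
python3 -m creep '[{"dp":[-1,-1,3],"angular":[0,0,0],"fingers":35},{"dp":[-1,-1,3],"angular":[0,0,0],"fingers":26},{"dp":[-1,-1,3],"angular":[0,0,0],"fingers":10},{"dp":[-1,-1,3],"angular":[0,0,0],"fingers":10},{"dp":[-1,-1,3],"angular":[0,0,0],"fingers":10}]' 60
python3 -m creep '[{"dp":[0,0,0],"angular":[0,0,0],"fingers":10},{"dp":[0,0,0],"angular":[0,0,0],"fingers":10},{"dp":[0,0,0],"angular":[0,0,0],"fingers":10}]' 80
python3 -c "
from h import *
go(489,215,115,79)
crop('scene',280,60,400,200,4,'pics/a3.png')"
```

```text
clock: 3.62
eef_pos: [489.1, 215.0, 115.3]
tcp_rot: [3.141, -0.001, 1.379]
contact_force: [-1.8, -0.7, 2.5]
opening: 0.265
clock: 3.87
eef_pos: [489.1, 215.0, 115.4]
tcp_rot: [3.141, -0.001, 1.379]
contact_force: [-2.0, -0.4, 4.6]
opening: 0.263
t 3.87 pos [489.1 215.  115.4] rot [ 1.7995e+02 -5.0000e-02  7.9000e+01] dp [-0.1 -0.1  0.4] |d| 0.4 w [ 0.001 -0.001  0.   ] F [-2.  -0.4  4.6] q [0.41 0.36 1.93 0.   0.86 0.6 ] op 22.5
```

View pics/a3.png

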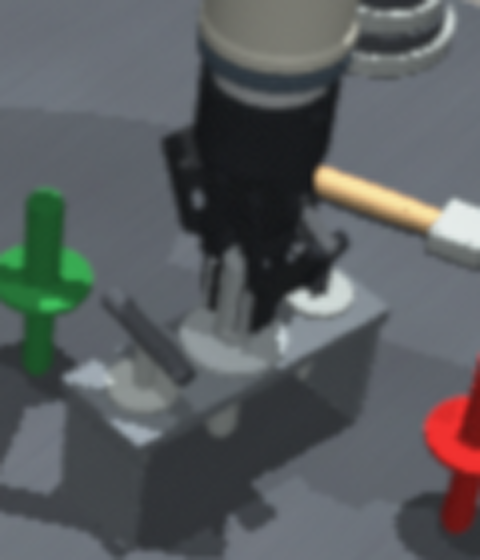

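The fingers hold the grip (opening about 23 mm, and the grip is 24). Next I lift 140 mm.

```bash
python3 -m creep '[{"dp":[0,0,-8],"angular":[0,0,0],"fingers":10},{"dp":[0,0,-22],"angular":[0,0,0],"fingers":10},{"dp":[0,0,-42],"angular":[0,0,0],"fingers":10},{"dp":[0,0,-62],"angular":[0,0,0],"fingers":10},{"dp":[0,0,-80],"angular":[0,0,0],"fingers":10}]' 80
python3 -m creep '[{"dp":[0,0,-20],"angular":[0,0,0],"fingers":10},{"dp":[0,0,-40],"angular":[0,0,0],"fingers":10},{"dp":[0,0,-60],"angular":[0,0,0],"fingers":10},{"dp":[0,0,-60],"angular":[0,0,0],"fingers":10},{"dp":[0,0,-60],"angular":[0,0,0],"fingers":10}]' 80
python3 -c "
from h import *
go(519.8,-178.8,255,79)
crop('scene',250,20,450,200,4,'pics/a4.png')"
```

```text
clock: 4.33
eef_pos: [489.0, 214.9, 196.4]
tcp_rot: [3.141, -0.001, 1.379]
contact_force: [1.1, 0.1, -2.5]
opening: 0.262
clock: 4.75
eef_pos: [489.4, 215.1, 255.9]
tcp_rot: [3.139, -0.002, 1.379]
contact_force: [0.5, -0.0, -3.3]
opening: 0.262
t 4.75 pos [489.4 215.1 255.9] rot [ 1.7985e+02 -1.2000e-01  7.9000e+01] dp [-380.8  105.     0.4] |d| 395.0 w [ 0.003 -0.002 -0.   ] F [ 0.5 -0.  -3.3] q [0.41 0.19 1.8  0.   1.15 0.6 ] op 22.3
```

View pics/a4.png

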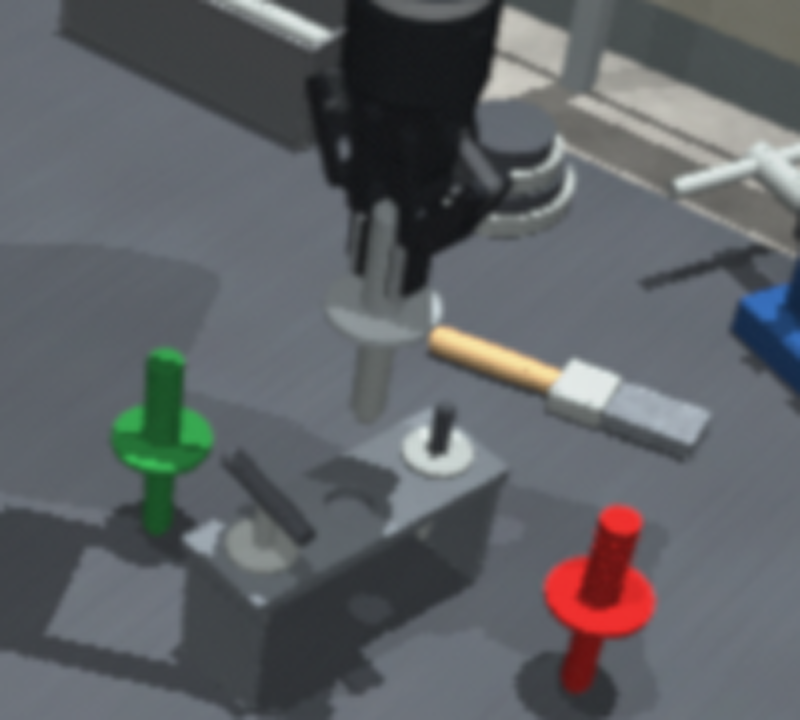

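The rod is out, hanging straight in the grip, and its tip is clear of the rack. Moving over to the hub.

```bash
python3 -m creep '[{"dp":[-15,4,0],"angular":[0,0,0],"fingers":10},{"dp":[-45,12,0],"angular":[0,0,0],"fingers":10},{"dp":[-80,22,0],"angular":[0,0,0],"fingers":10},{"dp":[-115,32,0],"angular":[0,0,0],"fingers":10},{"dp":[-150,41,0],"angular":[0,0,0],"fingers":10}]' 80
python3 -m creep '[{"dp":[-35,10,0],"angular":[0,0,0],"fingers":10},{"dp":[-70,20,0],"angular":[0,0,0],"fingers":10},{"dp":[-105,29,0],"angular":[0,0,0],"fingers":10},{"dp":[-140,39,0],"angular":[0,0,0],"fingers":10},{"dp":[-170,47,0],"angular":[0,0,0],"fingers":10}]' 80
python3 -c "
from h import *
go(519.8,-178.8,255,79)"
```

```text
clock: 5.22
eef_pos: [499.6, 58.4, 253.3]
tcp_rot: [-3.14, -0.0, 1.38]
contact_force: [0.7, 0.3, -3.0]
opening: 0.262
clock: 5.63
eef_pos: [513.2, -118.1, 253.2]
tcp_rot: [-3.14, -0.001, 1.378]
contact_force: [-0.1, 0.8, -2.9]
opening: 0.262
t 5.63 pos [ 513.2 -118.1  253.2] rot [-1.7991e+02 -4.0000e-02  7.8970e+01] dp [-58.3  18.   -1.9] |d| 61.0 w [-0.002 -0.001 -0.   ] F [-0.1  0.8 -2.9] q [-0.23  0.18  1.82  0.    1.15 -0.04] op 22.4
```

```bash
python3 -m creep '[{"dp":[-25,8,0],"angular":[0,0,0],"fingers":10},{"dp":[-45,14,0],"angular":[0,0,0],"fingers":10},{"dp":[-55,17,0],"angular":[0,0,0],"fingers":10},{"dp":[-55,17,0],"angular":[0,0,0],"fingers":10},{"dp":[-55,17,0],"angular":[0,0,0],"fingers":10}]' 80
python3 -c "
from h import *
go(519.8,-178.8,255,79)
s=r.sense()['eef_pos']
tip=s+[0,0,-95.4]
print(proj('scene',tip),proj('top',tip))
crop('scene',150,120,320,310,4,'pics/a5.png')
crop('top',290,130,420,270,4,'pics/a6.png')"
```

```text
clock: 6.05
eef_pos: [519.8, -173.0, 253.7]
tcp_rot: [-3.14, -0.002, 1.378]
contact_force: [0.2, 0.8, -3.3]
opening: 0.257
t 6.05 pos [ 519.8 -173.   253.7] rot [-1.7992e+02 -1.0000e-01  7.8930e+01] dp [-5.7  1.1 -1.3] |d| 6.0 w [-0.001 -0.002 -0.001] F [ 0.2  0.8 -3.3] q [-0.32  0.21  1.77  0.    1.16 -0.13] op 21.9
[230.73969529 230.14831379] [357.88754818 196.95592739]
```

View pics/a5.png

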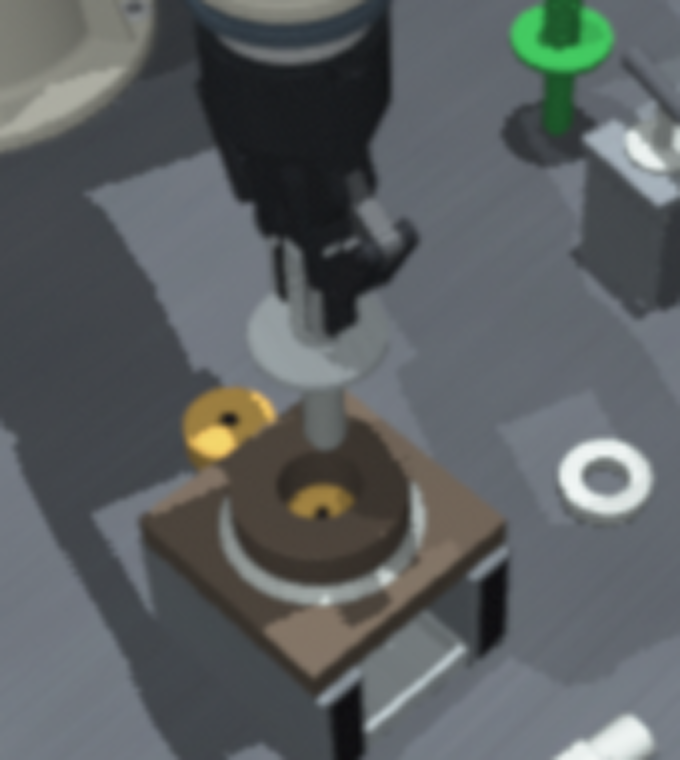

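View pics/a6.png

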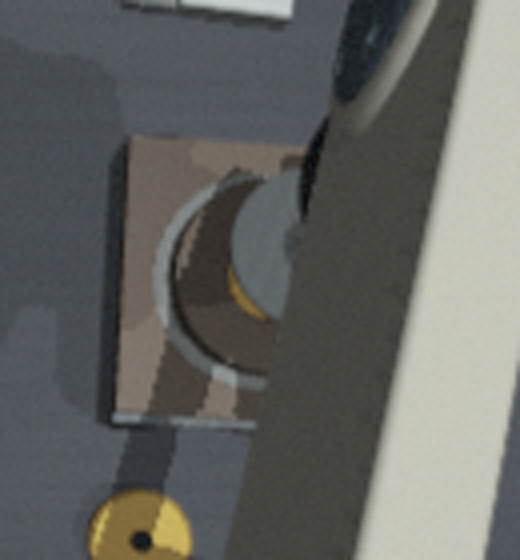

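The tip hangs over the bore, about 6 mm off in y; seen at scene (231,232) against a predicted (231,230). I'll correct that and lower it just into the mouth.

```bash
python3 -m creep '[{"dp":[-4,1,0],"angular":[0,0,0],"fingers":10},{"dp":[-4,1,0],"angular":[0,0,0],"fingers":10},{"dp":[-4,1,10],"angular":[0,0,0],"fingers":10},{"dp":[-4,1,18],"angular":[0,0,0],"fingers":10},{"dp":[-4,1,18],"angular":[0,0,0],"fingers":10}]' 80
python3 -c "
from h import *
go(519.8,-178.8,215,79)
crop('scene',150,120,320,310,4,'pics/a7.png')"
```

```text
clock: 6.57
eef_pos: [519.5, -176.6, 234.7]
tcp_rot: [-3.139, -0.001, 1.379]
contact_force: [-0.4, -0.3, -3.4]
opening: 0.262
t 6.57 pos [ 519.5 -176.6  234.7] rot [-1.7988e+02 -9.0000e-02  7.9020e+01] dp [-2.1  0.7 19.7] |d| 19.9 w [-0.002 -0.001  0.   ] F [-0.4 -0.3 -3.4] q [-0.33  0.23  1.79  0.    1.12 -0.14] op 22.3
```

View pics/a7.png

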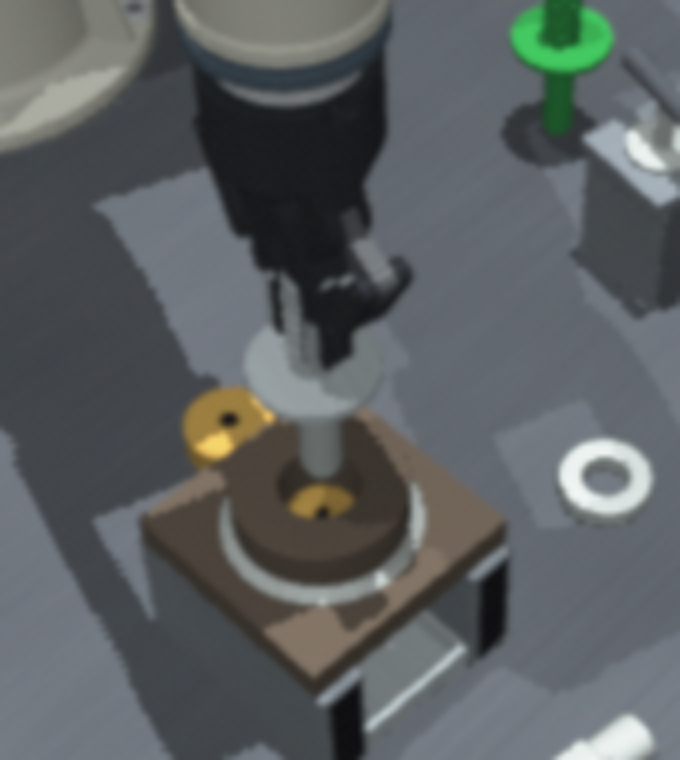

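```bash
python3 -m creep '[{"dp":[-2,0,5],"angular":[0,0,0],"fingers":10},{"dp":[-2,0,13],"angular":[0,0,0],"fingers":10},{"dp":[-2,0,20],"angular":[0,0,0],"fingers":10},{"dp":[-2,0,25],"angular":[0,0,0],"fingers":10},{"dp":[-2,0,25],"angular":[0,0,0],"fingers":10}]' 80
python3 -c "
from h import *
go(519.8,-178.8,201,79)
crop('scene',150,120,320,310,4,'pics/a8.png')"
```

```text
clock: 7.03
eef_pos: [519.6, -179.0, 210.4]
tcp_rot: [-3.14, -0.001, 1.379]
contact_force: [-0.4, 0.0, -3.3]
opening: 0.263
t 7.03 pos [ 519.6 -179.   210.4] rot [-1.7992e+02 -8.0000e-02  7.8990e+01] dp [0.2 0.2 9.4] |d| 9.5 w [-0.001 -0.001 -0.   ] F [-0.4  0.  -3.3] q [-0.34  0.26  1.82  0.    1.07 -0.14] op 22.4
```

View pics/a8.png

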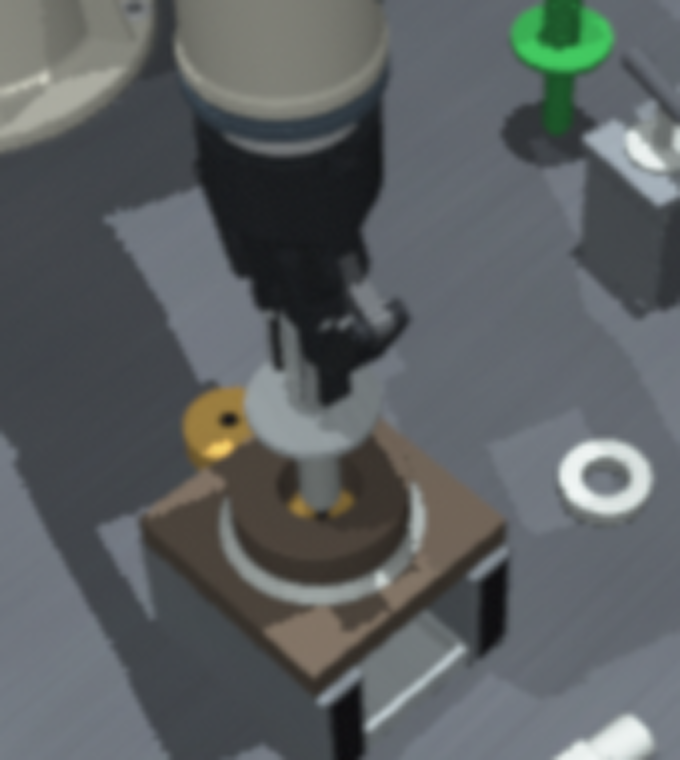

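The tip is centred inside the bore, 9 mm above the plug. Pushing steadily now.

```bash
python3 -m creep '[{"dp":[0,0,2],"angular":[0,0,0],"fingers":10},{"dp":[0,0,4],"angular":[0,0,0],"fingers":10},{"dp":[0,0,6],"angular":[0,0,0],"fingers":10},{"dp":[0,0,8],"angular":[0,0,0],"fingers":10},{"dp":[0,0,10],"angular":[0,0,0],"fingers":10}]' 100
python3 -m creep '[{"dp":[0,0,2],"angular":[0,0,0],"fingers":10},{"dp":[0,0,4],"angular":[0,0,0],"fingers":10},{"dp":[0,0,6],"angular":[0,0,0],"fingers":10},{"dp":[0,0,8],"angular":[0,0,0],"fingers":10},{"dp":[0,0,10],"angular":[0,0,0],"fingers":10}]' 100
python3 -c "
from h import *
go(519.8,-178.8,150.4,79)"
```

```text
clock: 7.5
eef_pos: [520.5, -179.3, 201.9]
tcp_rot: [3.14, -0.001, 1.379]
contact_force: [-0.2, -0.4, -2.3]
opening: 0.259
clock: 7.92
eef_pos: [522.1, -179.8, 194.2]
tcp_rot: [3.136, -0.0, 1.379]
contact_force: [0.1, 1.0, 12.0]
opening: 0.255
t 7.92 pos [ 522.1 -179.8  194.2] rot [ 1.797e+02 -3.000e-02  7.900e+01] dp [ 0.5 -2.7 43.8] |d| 43.9 w [ 0.005 -0.    -0.   ] F [ 0.1  1.  12. ] q [-0.34  0.28  1.83  0.    1.03 -0.14] op 21.8
```

```bash
python3 -m creep '[{"dp":[0,-1,2],"angular":[0,0,0],"fingers":10},{"dp":[0,-1,4],"angular":[0,0,0],"fingers":10},{"dp":[0,-1,6],"angular":[0,0,0],"fingers":10},{"dp":[0,-1,8],"angular":[0,0,0],"fingers":10},{"dp":[0,-1,10],"angular":[0,0,0],"fingers":10}]' 100
python3 -m creep '[{"dp":[0,0,2],"angular":[0,0,0],"fingers":10},{"dp":[0,0,4],"angular":[0,0,0],"fingers":10},{"dp":[0,0,6],"angular":[0,0,0],"fingers":10},{"dp":[0,0,8],"angular":[0,0,0],"fingers":10},{"dp":[0,0,10],"angular":[0,0,0],"fingers":10}]' 100
python3 -c "
from h import *
go(519.8,-178.8,150.4,79)
crop('scene',150,120,320,310,4,'pics/a9.png')"
```

```text
clock: 8.33
eef_pos: [521.1, -179.6, 183.8]
tcp_rot: [3.137, -0.0, 1.379]
contact_force: [0.9, 0.5, 5.3]
opening: 0.259
clock: 8.75
eef_pos: [519.2, -178.9, 171.4]
tcp_rot: [3.141, -0.001, 1.379]
contact_force: [0.1, 0.3, -3.1]
opening: 0.259
t 8.75 pos [ 519.2 -178.9  171.4] rot [ 1.7999e+02 -7.0000e-02  7.9000e+01] dp [ 0.2  0.6 21. ] |d| 21.0 w [ 0.    -0.001 -0.   ] F [ 0.1  0.3 -3.1] q [-0.34  0.3   1.85  0.    0.98 -0.14] op 22.1
```

View pics/a9.png

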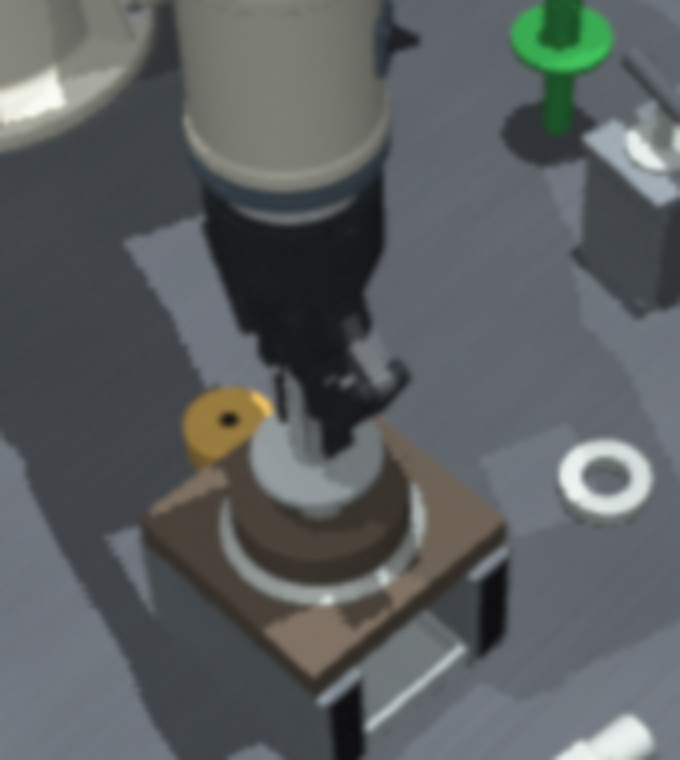

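The push force rose to about 12–15 N and has fallen back to the rod's weight, so the plug has probably dropped. Lowering the collar onto the boss.

```bash
python3 -m creep '[{"dp":[0,0,3],"angular":[0,0,0],"fingers":10},{"dp":[0,0,6],"angular":[0,0,0],"fingers":10},{"dp":[0,0,9],"angular":[0,0,0],"fingers":10},{"dp":[0,0,12],"angular":[0,0,0],"fingers":10},{"dp":[0,0,15],"angular":[0,0,0],"fingers":10}]' 100
python3 -m creep '[{"dp":[0,0,2],"angular":[0,0,0],"fingers":10},{"dp":[0,0,3],"angular":[0,0,0],"fingers":10},{"dp":[0,0,4],"angular":[0,0,0],"fingers":10},{"dp":[0,0,4],"angular":[0,0,0],"fingers":10},{"dp":[0,0,4],"angular":[0,0,0],"fingers":10}]' 100
python3 -c "
from h import *
go(519.8,-178.8,150.4,79)"
```

```text
clock: 9.22
eef_pos: [519.4, -179.0, 156.6]
tcp_rot: [3.141, -0.001, 1.379]
contact_force: [0.2, -0.4, -2.2]
opening: 0.262
clock: 9.63
eef_pos: [519.5, -179.0, 153.0]
tcp_rot: [3.141, -0.001, 1.379]
contact_force: [1.0, 0.1, -3.2]
opening: 0.253
t 9.63 pos [ 519.5 -179.   153. ] rot [ 1.7994e+02 -6.0000e-02  7.9000e+01] dp [0.3 0.2 2.6] |d| 2.7 w [ 0.001 -0.001  0.   ] F [ 1.   0.1 -3.2] q [-0.34  0.33  1.87  0.    0.95 -0.14] op 21.6
```

```bash
python3 -m creep '[{"dp":[0,0,1],"angular":[0,0,0],"fingers":10},{"dp":[0,0,2],"angular":[0,0,0],"fingers":10},{"dp":[0,0,2],"angular":[0,0,0],"fingers":10},{"dp":[0,0,3],"angular":[0,0,0],"fingers":10},{"dp":[0,0,3],"angular":[0,0,0],"fingers":10}]' 100
python3 -c "
from h import *
go(519.8,-178.8,150.4,79)
crop('scene',150,120,320,310,4,'pics/a10.png')"
```

```text
clock: 10.05
eef_pos: [519.5, -179.0, 150.4]
tcp_rot: [3.14, -0.001, 1.379]
contact_force: [-1.1, 0.1, 1.9]
opening: 0.255
t 10.05 pos [ 519.5 -179.   150.4] rot [ 1.7993e+02 -6.0000e-02  7.9000e+01] dp [0.3 0.2 0. ] |d| 0.3 w [ 0.001 -0.001 -0.   ] F [-1.1  0.1  1.9] q [-0.34  0.33  1.87  0.    0.94 -0.14] op 21.8
```

View pics/a10.png

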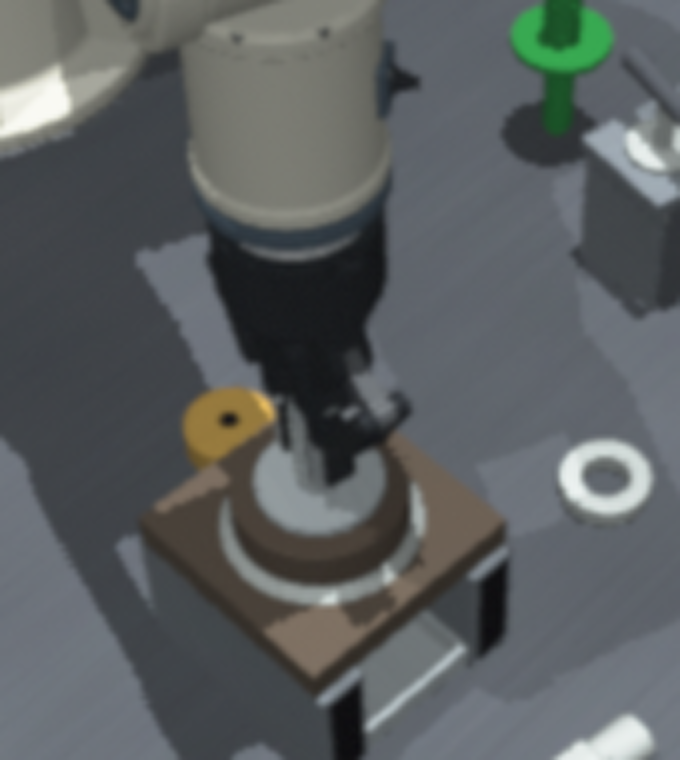

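The collar is down: it made contact at exactly the expected height. I'll press lightly 1 mm more, then open.

```bash
python3 -m creep '[{"dp":[0,0,1],"angular":[0,0,0],"fingers":10},{"dp":[0,0,1],"angular":[0,0,0],"fingers":10}]' 100
python3 -m creep '[{"dp":[0,0,0],"angular":[0,0,0],"fingers":25},{"dp":[0,0,0],"angular":[0,0,0],"fingers":35},{"dp":[0,0,0],"angular":[0,0,0],"fingers":60},{"dp":[0,0,0],"angular":[0,0,0],"fingers":85},{"dp":[0,0,0],"angular":[0,0,0],"fingers":85}]' 20
python3 -m creep '[{"dp":[0,0,0],"angular":[0,0,0],"fingers":85},{"dp":[0,0,0],"angular":[0,0,0],"fingers":85},{"dp":[0,0,0],"angular":[0,0,0],"fingers":85},{"dp":[0,0,0],"angular":[0,0,0],"fingers":85},{"dp":[0,0,0],"angular":[0,0,0],"fingers":85}]' 20
```

```text
clock: 10.27
eef_pos: [519.6, -179.0, 150.4]
tcp_rot: [3.14, -0.001, 1.379]
contact_force: [-5.4, 2.2, 13.6]
opening: 0.256
clock: 10.68
eef_pos: [519.5, -179.1, 148.9]
tcp_rot: [3.141, -0.001, 1.379]
contact_force: [-0.7, 0.3, -0.2]
opening: 0.819
clock: 11.1
eef_pos: [519.5, -179.0, 149.0]
tcp_rot: [3.141, -0.001, 1.379]
contact_force: [-0.1, -0.1, 0.7]
opening: 0.999
```

Hard stop on the boss confirmed (13.6 N, no further travel), and the rod is released. Retreating straight up.

```bash
python3 -m creep '[{"dp":[0,0,-10],"angular":[0,0,0],"fingers":85},{"dp":[0,0,-30],"angular":[0,0,0],"fingers":85},{"dp":[0,0,-60],"angular":[0,0,0],"fingers":85},{"dp":[0,0,-90],"angular":[0,0,0],"fingers":85},{"dp":[0,0,-120],"angular":[0,0,0],"fingers":85}]'
python3 -m creep '[{"dp":[-35,0,-10],"angular":[0,0,0],"fingers":85},{"dp":[-70,0,-20],"angular":[0,0,0],"fingers":85},{"dp":[-105,0,-20],"angular":[0,0,0],"fingers":85},{"dp":[-140,0,-20],"angular":[0,0,0],"fingers":85},{"dp":[-170,0,-20],"angular":[0,0,0],"fingers":85}]'
python3 -m creep '[{"dp":[-35,0,0],"angular":[0,0,0],"fingers":85},{"dp":[-60,0,0],"angular":[0,0,0],"fingers":85},{"dp":[-60,0,0],"angular":[0,0,0],"fingers":85},{"dp":[-60,0,0],"angular":[0,0,0],"fingers":85}]'
python3 -c "
from h import *
a=optics.grab_frame('scene');b=optics.grab_frame('top')
c=lambda im,x,y,w,h,k:cv2.resize(im[y:y+h,x:x+w],None,fx=k,fy=k,interpolation=cv2.INTER_CUBIC)
cv2.imwrite('pics/b1.png',np.hstack([c(a,180,205,110,110,400/110),c(b,300,145,110,110,400/110)]))
cv2.imwrite('pics/b2.png',a)
"
```

```text
clock: 11.52
eef_pos: [519.1, -179.0, 271.0]
tcp_rot: [3.141, -0.001, 1.379]
contact_force: [0.2, 0.4, -0.5]
opening: 0.992
clock: 11.93
eef_pos: [486.3, -348.1, 290.2]
tcp_rot: [3.139, -0.0, 1.379]
contact_force: [0.8, 0.4, 0.3]
opening: 0.998
clock: 12.27
eef_pos: [474.9, -405.8, 289.1]
tcp_rot: [3.141, -0.001, 1.377]
contact_force: [0.2, 0.3, 0.2]
opening: 0.993
```

View pics/b1.png

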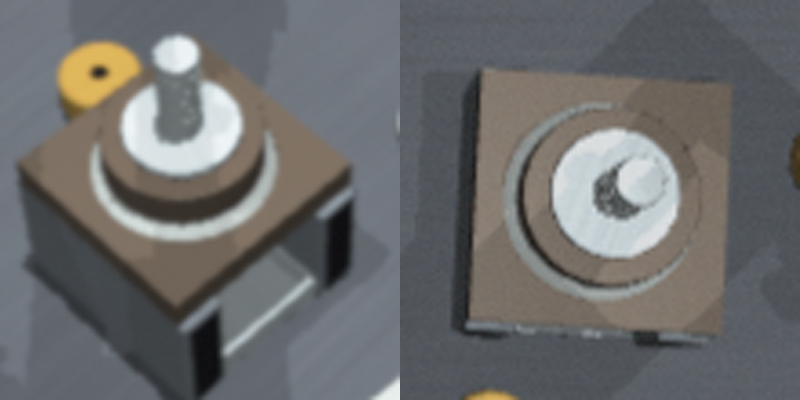

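View pics/b2.png

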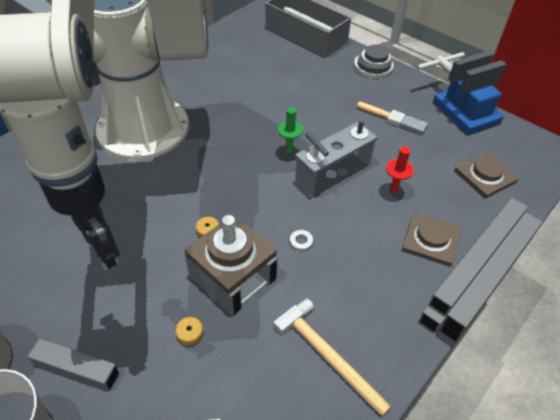

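```bash
python3 -c "
from h import *
print(proj('scene',[520,-179,20]),proj('scene',[520,-179,196]),proj('top',[520,-179,196]),proj('scene',[520,-179,136]))
go(475,-406,289,79)
print(tri((228.3,219.3),(366.0,194.6)))"
```

```text
[231.79633331 272.19619512] [227.57931527 219.59301612] [365.93156062 194.6604145 ] [229.14131247 239.0774048 ]
t 12.37 pos [ 475.5 -404.2  289.1] rot [ 1.7994e+02 -9.0000e-02  7.8990e+01] dp [-1.9 -0.1  0.1] |d| 1.9 w [ 0.001 -0.002 -0.   ] F [-0.2  0.2  0.1] q [-0.71  0.3   1.57  0.    1.27 -0.52] op 84.9
(array([ 520.43923348, -178.53185032,  196.83965145]), array([-0.39630359, -0.01270227, -0.2432227 , -0.25790892]))
```

```bash
python3 -c "
from rig import r
print(r.sign_off())"
```

```text
the job is handed in; nothing more can be done
None
```

I took the grey ejector rod from the rack's middle hole, lowered it tip-first into the hub bore and pushed it steadily through. It now stands released with its collar on the boss, and I handed the job in at about 12.4 s.

- **Push:** the measured push read up to 12 N (about 15 N on the plug with the rod's weight). It fell back to the rod's weight after roughly 20–25 mm of plug travel, which matches the plug dropping out.
- **Seating:** the collar touched at the expected height. A light extra push gave 13.6 N and no further movement.
- **Final position:** the two camera views put the top of the grip at (520, -179, 197) mm against an expected (520, -179, 196), so the rod is upright and fully seated. The gripper was clear of everything.
- **Not seen:** the plug in the tray is hidden from both cameras by the hub. That it came out is inferred from the force drop and from the rod's tip being 25 mm below the plate. No check failed or disagreed.

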